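# Refit the portion wheel of the sweet dispenser

### The job

The portion wheel of the sweet dispenser has been taken out for cleaning. Lift it by its grip bar back onto the drive hub and turn it gently until its holes find all four studs and it drops fully home; then turn it on clockwise, seen from above, until the drive just comes up against its stop, so that the chute hole is covered, and let go. Press lightly and do not force it at any time, and leave the hopper, the scoop and the tub of sweets where they are.

Things in the scene. Friction and masses are not known exactly. Their poses are not given: they have to be found in the camera images.
- dispenser: Fixed red sweet dispenser, hopper off, 176 x 170 mm, with a catch tray, spout and small crank at its front (-x side), on a wooden shelf whose top is at z = 0.2 m. Origin: on that shelf under the drive axis; x to the back, z up. On top, in an aluminium rim (inner radius 65 mm, top 72.5 mm above the shelf), lies a flat plate at 63.5 mm; in its middle a steel drive hub, 60 mm diameter.
- drive_centre (a point): Drive axis at the hub's face, 65 mm above the shelf, on which the wheel's underside rests when home; axes as the dispenser's. Four brass studs stand on this face: 8 mm diameter, 9 mm tall, the top 3 mm tapering to 4 mm, at 90 degrees on a circle of 24 mm radius.
- pilot_tip (a point): Top of the central pilot pin on the hub: 16 mm diameter, 15 mm tall, the top 3 mm tapering to 9 mm. It enters the wheel's bore and centres it 6 mm before the wheel meets the studs.
- chute_hole (a point): Centre of the chute hole (23 mm diameter) in the plate, at the front, 45 mm from the drive axis. The hub turns about the vertical (0.2 N m of friction holds it). At its clockwise (home) stop one stud points exactly from the axis to this hole. At the start the hub stands 0.3 to 1.0 rad counter-clockwise (seen from above) of that stop, at an angle that is not reported.
- portion_wheel: Loose dark grey portion wheel, 0.2 to 0.33 kg, 120 mm diameter, flat on the shelf, right way up. Origin: centre of its underside; x along the grip bar, z up. Rim part (underside 1.5 mm up, top 12 mm) with four 23 mm pockets, 45 mm from the axis on +x, +y, -x, -y. Middle part (radius 31 mm) 16 mm thick; bore for the pilot in the underside, 17.8 mm diameter, 15.8 mm deep.
- wheel_grip (a point): Point on the wheel's axis, 41 mm above its underside, at the height to grip: in the bar on top, 44 mm long (x), 14 mm thick (y; pinch across this), from 20 to 53 mm above the underside; below it a boss of 33 mm diameter. Axes as the wheel's.
- web_0 (a point): Point on the wheel's underside, 45 mm from its axis at 45 degrees from its x: middle of the solid web between two pockets. On the same line, 24 mm from the axis, is a stud hole (10.5 mm, through); the four holes are at 45, 135, 225 and 315 degrees and fit the studs in any quarter turn. With holes and studs apart the wheel rests on the stud tips, 9 mm too high.
- web_1 (a point): The same at 135 degrees.
- web_2 (a point): The same at 225 degrees.
- web_3 (a point): The same at 315 degrees.
- hopper: Bystander: the dispenser's clear hopper with a red lid, 136 mm diameter, 192 mm tall, standing on the shelf. Origin at the centre of its underside.
- scoop: Bystander: aluminium sweet scoop, 202 x 60 x 38 mm, lying on the shelf. Origin at its underside.
- tub: Bystander: clear tub of sweets with a red lid, 69 mm diameter, 97 mm tall. Origin at the centre of its underside.

How it is judged:
By the outcome, as a careful person would: the job done as asked, in the order asked, and still so for the second after the job is handed in, with the robot touching nothing.
It also fails if it takes over 67 s, if anything falls off the work surface, if the arm or the gripper's body presses on something with over 40 N, if the wrist force passes 120 N, or if a joint passes its speed limit or range.

### The arm

A 6-joint arm with a two-finger parallel gripper is mounted at the origin on a cart in front of the work surface, level with it; the furniture and walls round the work are solid. World frame = base frame: x ahead of the robot, y to its left, z up, the work surface at z = 0. Lengths are in mm, angles in rad, forces in N, time in s.
With the tool pointing down it reaches from about 350 to 875 mm from the base axis. Payload 4.2 kg.
Tool frame: the origin (TCP) lies at the very end of the fingers, on their centre line; the grasp point (between the pads) lies 19 mm behind it; z points along the fingers, y is the direction in which the jaws open and shut (so a half turn about z gives the same grasp; the last joint's range is limited). The gripper opens to 85 mm and grips with 20 to 120 N. Pads are 22 mm wide; open, the fingers measure 114 mm over their backs; the gripper's body (76 mm by 85 mm) begins 54 mm behind the grasp point. The pads swing forward as they close: fully open they stand 13 mm farther back than shut.
Start: joints at [1.494, 0.385, 0.008, 0, -1.194, -0.259], TCP at [205.92, 590.081, 231.312] pointing down, gripper open.
Joint ranges: [-3.14, 3.14], [-1.21, 2.06], [-1.07, 1.41], [-3.16, 2.05], [-2.99, -0.16], [-3.1, 3.1]. Speed limits (rad/s): [2.79, 2.79, 3.14, 3.14, 3.14, 3.14].

### API

Orientations are given as a unit quaternion [x, y, z, w].
In Python, from bench import read_state, get_image, camera_params, job_done gives the robot as it stands.
- The arm moves only by the tool send_rows, never from a script. Its arguments are lists of equal length, an entry for each row: "translation": the shift along the tool's x, y, z in m, a list of three; "yaw": the turn about the tool's z in degrees; "fingers": the closure in counts, from 0 (fully open) to 255 (shut). A call has 1 to 12 rows; each row is the pose to reach, as a shift and turn from the pose measured when the call began, along the tool's axes at that moment; what a row does not reach only later rows make up. A row lasts 1/10 s, in which the tool goes at most 50 mm and 8.59 degrees, less where a joint would pass 70% of its speed; a pose out of reach is approached as far as the arm can. A call with a gripper value outside its range is refused whole. The fingers move at their own pace and stop on an object; the grip force is fixed at half the most. Time passes only in rows, so rows that repeat a pose let the fingers close. It gives the time, the measured TCP pose, the force and the opening at its end, in the units of the state.
- read_state(): the state, without advancing time (a new reading comes with each control period).
- get_image(name): name is "scene" or "top" or "wrist"; returns the picture (384x512x3 uint8, blue, green, red); there is no depth.
- camera_params(name): a dict with "mtx" (3x3 intrinsics, pixels), "rvec" (rotation vector, rad) and "tvec" (3), from world to camera coordinates, as OpenCV has them; the wrist camera has in their place "tool_from_camera" (4x4, takes a point from camera to tool coordinates, whose origin is the TCP and whose axes are the flange's). Camera axes: x right, y down, z forward; pixel columns grow to the right and rows downward; lengths in mm; the calibration is good to about 2 mm. A picture is of the moment at which its call begins: read the wrist's pose just before it. camera_params takes no time and is no camera call.
- job_done(): hands the job in, once; it reports no verdict.
The state is a dict: "clock": time; "joints": joint angles; "joint_vel": joint speeds; "joint_efforts": joint torques, N m; "position": TCP position; "ee_rot": TCP orientation; "contact_force": force on the tool from outside, world axes, zero at the start; "wrist_torque": the same for the moment, N m; "gripper_width": finger opening in mm.
Only numpy, scipy, OpenCV 4.12 (cv2) and the standard library are available. Lean on these libraries where they do the work, as an engineer would, in place of code of your own. Each camera call takes 0.05 s, during which the arm holds its last target.

## Working session

There is one attempt and no reset: what is moved stays moved. The work goes in short steps, Python scripts to look and compute and a tool call to move; the robot and the scene stay as the last step left them, time stands still between calls to the robot, and variables do not carry over. Pictures are saved under pics/ and viewed, and the job is handed in when it is done.

Besides the shell and the picture viewer there is one more tool, called after "Request:" as name([rows], argument=value, ...), one row to a line, values as JSON. send_rows: Moves the arm, as the interface text tells. Its arguments: {"type":"object","properties":{"translation":{"type":"array","items":{"type":"array","items":{"type":"number"}}},"yaw":{"type":"array","items":{"type":"number"}},"fingers":{"type":"array","items":{"type":"number"}}},"required":["translation","yaw","fingers"]}

```bash
mkdir -p pics; ls; cat > h.py <<'E'
import numpy as np,cv2
from bench import read_state,get_image,camera_params,job_done
def snap(n,f):
    s=read_state(); im=get_image(n); cv2.imwrite('pics/'+f+'.png',im); return s,im
E
python3 - <<'E'
from h import *
s,_=snap('scene','s0');snap('top','t0');snap('wrist','w0')
for k in s: print(k,np.round(s[k],3))
for n in('scene','top','wrist'):print(n,camera_params(n))
E
```

```text
pics
clock 0.0
joints [ 1.494  0.386  0.007 -0.    -1.194 -0.259]
joint_vel [-0.001  0.001 -0.     0.001 -0.001  0.   ]
joint_efforts [ 0.0000e+00 -3.9228e+01  1.8839e+01  4.1860e+00 -5.0000e-03  0.0000e+00]
position [205.745 589.55  230.194]
ee_rot [ 0.986 -0.167 -0.     0.001]
contact_force [-0.174  0.341  0.454]
wrist_torque [ 0.002 -0.015 -0.021]
gripper_width 85.535
scene {'mtx': array([[416.07075293,   0.        , 257.91765818],
       [  0.        , 416.07075293, 188.01903286],
       [  0.        ,   0.        ,   1.        ]]), 'rvec': array([ 1.98026307, -1.01545634,  0.56391422]), 'tvec': array([-260.85951558,  482.86103864, 1168.84824053])}
top {'mtx': array([[380.08578791,   0.        , 265.14913968],
       [  0.        , 380.08578791, 188.56164782],
       [  0.        ,   0.        ,   1.        ]]), 'rvec': array([ 2.16571847, -2.11995563,  0.18522984]), 'tvec': array([  69.35115855,  560.71887643, 1228.81326021])}
wrist {'mtx': array([[326.2020823 ,   0.        , 255.20670694],
       [  0.        , 326.2020823 , 191.25326518],
       [  0.        ,   0.        ,   1.        ]]), 'tool_from_camera': array([[-1.72249264e-03, -9.62172055e-01, -2.72437092e-01,
         6.95159482e+01],
       [ 9.99998340e-01, -1.49560800e-03, -1.04045145e-03,
        -1.65353350e+00],
       [ 5.93634213e-04, -2.72438432e-01,  9.62173035e-01,
        -1.42579902e+02],
       [ 0.00000000e+00,  0.00000000e+00,  0.00000000e+00,
         1.00000000e+00]])}
```

View pics/s0.png

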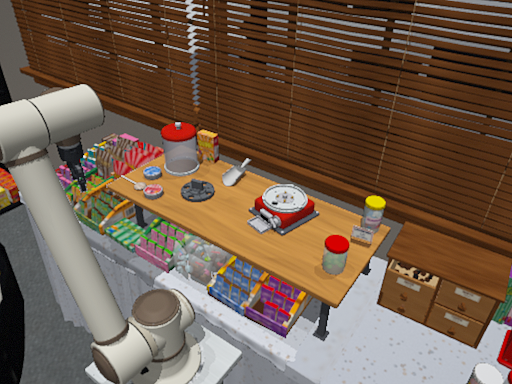

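View pics/t0.png

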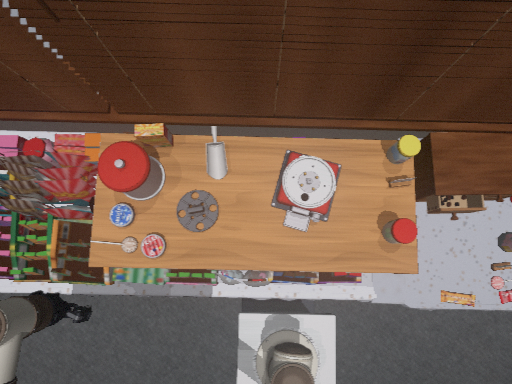

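View pics/w0.png

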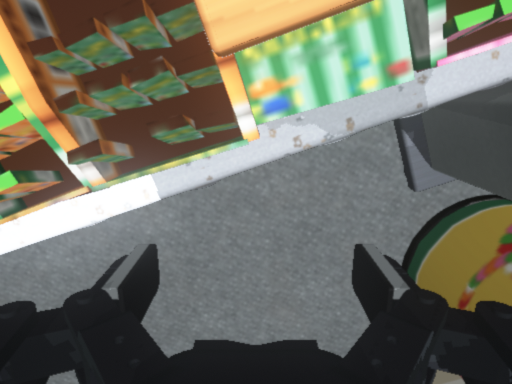

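```bash
cat >> h.py <<'E'
from scipy.spatial.transform import Rotation as R
def cam(n,s=None):
    p=camera_params(n);K=p['mtx']
    if n=='wrist':
        T=np.array(p['tool_from_camera']);Rt=R.from_quat(s['ee_rot']).as_matrix()
        Rc=Rt@T[:3,:3];c=Rt@T[:3,3]+np.array(s['position'])
        return K,Rc,c
    Rm=cv2.Rodrigues(p['rvec'])[0]
    return K,Rm.T,-Rm.T@np.array(p['tvec'])
def ray(C,uv):
    K,Rc,c=C;d=Rc@np.linalg.solve(K,np.array([uv[0],uv[1],1.]));return c,d/np.linalg.norm(d)
def onz(C,uv,z):
    c,d=ray(C,uv);return c+d*(z-c[2])/d[2]
def proj(C,P):
    K,Rc,c=C;q=K@(Rc.T@(np.array(P)-c));return q[:2]/q[2]
def tri(rs):
    A=np.zeros((3,3));b=np.zeros(3)
    for c,d in rs:
        M=np.eye(3)-np.outer(d,d);A+=M;b+=M@c
    p=np.linalg.solve(A,b);return p,[np.linalg.norm((np.eye(3)-np.outer(d,d))@(p-c)) for c,d in rs]
def crop(f,o,x0,y0,x1,y1,k):
    im=cv2.imread('pics/'+f+'.png')[y0:y1,x0:x1];cv2.imwrite('pics/'+o+'.png',cv2.resize(im,None,fx=k,fy=k,interpolation=cv2.INTER_CUBIC))
E
python3 - <<'E'
from h import *
T=cam('top')
for n,uv,z in[('wheel',(198,211),212),('hub',(307.5,181.5),265),('tray',(297,218),220),('hopper top',(125,165),390),('scoop',(216,160),220),('tub',(402,231),297)]:print(n,onz(T,uv,z).round())
crop('t0','tc',170,120,350,240,4);crop('s0','sc',160,150,340,250,4)
E
```

```text
wheel [462. 274. 212.]
hub [546. -34. 265.]
tray [448.  -9. 220.]
hopper top [554. 428. 390.]
scoop [612. 228. 220.]
tub [ 413. -280.  297.]
```

View pics/tc.png

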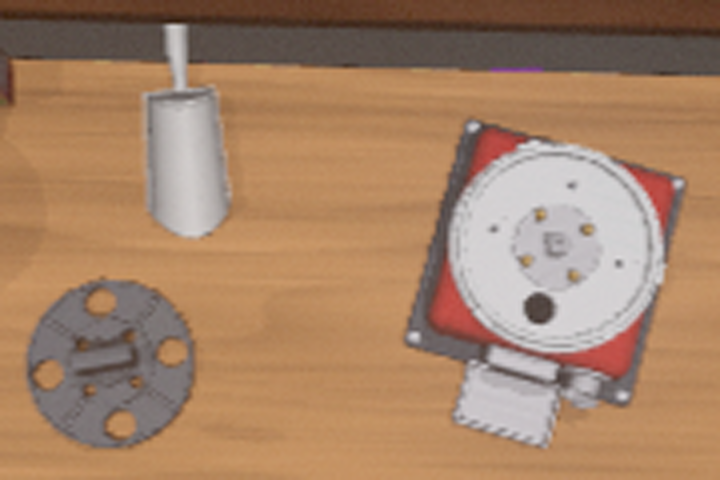

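View pics/sc.png

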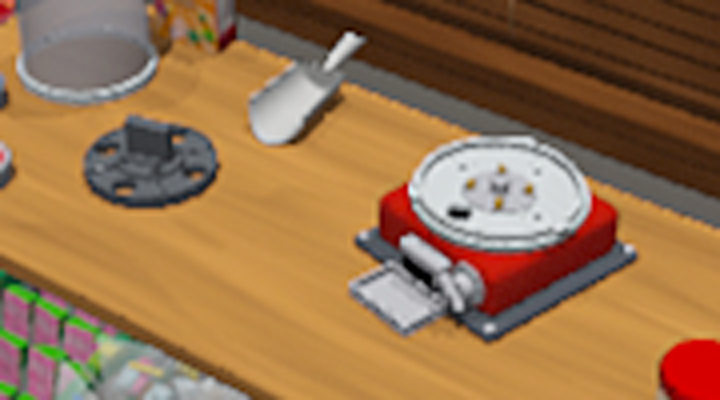

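Request:
send_rows([
  [0,0,-0.05],
  [0,0,-0.1],
  [0.03,0.017,-0.129],
  [0.07,0.04,-0.129],
  [0.11,0.062,-0.129],
  [0.15,0.085,-0.129],
  [0.19,0.107,-0.129],
  [0.23,0.13,-0.129],
  [0.27,0.153,-0.129],
  [0.31,0.175,-0.129],
  [0.331,0.187,-0.129],
  [0.331,0.187,-0.129],
], yaw=[0,0,7,14,21,28,35,42,49,56,61,61], fingers=[0,0,0,0,0,0,0,0,0,0,0,0])

```text
clock: 1.35
position: [458.1, 301.9, 359.5]
ee_rot: [0.763, -0.646, 0.0, 0.001]
contact_force: [-1.2, 0.3, -0.0]
gripper_width: 85.5
```

```bash
python3 - <<'E'
from h import *
s,_=snap('wrist','w1')
for k in ('clock','joints','position','ee_rot','contact_force'): print(k,np.round(s[k],3))
E
```

```text
clock 1.35
joints [ 8.790e-01  1.920e-01  5.400e-02  1.000e-03 -1.435e+00 -7.140e-01]
position [458.13  301.859 359.478]
ee_rot [ 0.763 -0.646  0.     0.001]
contact_force [-1.171  0.322 -0.025]
```

View pics/w1.png

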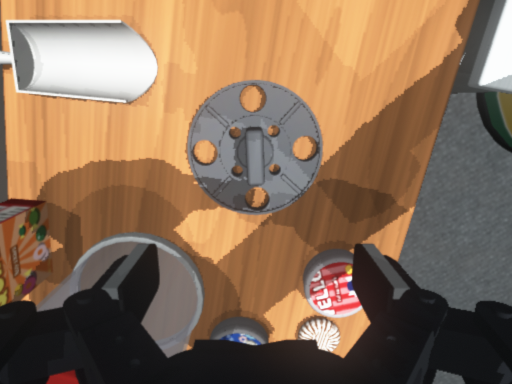

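Request:
send_rows([
  [0.0,0.03,0.0],
  [0,0.06,0.0],
  [0,0.06,0.0],
  [0,0.06,0.0],
], yaw=[0,0,0,0], fingers=[0,0,0,0])

```text
clock: 1.8
position: [397.3, 293.8, 360.0]
ee_rot: [0.765, -0.644, 0.0, 0.001]
contact_force: [-0.3, 0.6, 0.6]
gripper_width: 85.5
```

```bash
python3 - <<'E'
from h import *
import json
s,_=snap('wrist','w2')
json.dump({'w1':{'position':[458.13,301.859,359.478],'ee_rot':[0.763,-0.646,0,0.001]},'w2':{k:list(map(float,s[k])) for k in('position','ee_rot')}},open('poses.json','w'))
print(s['position'],s['ee_rot'])
crop('w1','w1c',170,70,340,225,4);crop('w2','w2c',90,60,300,220,3)
E
```

```text
[397.29490609 293.83196203 359.95318213] [ 7.64966769e-01 -6.44069530e-01  1.07192426e-04  5.20460912e-04]
```

View pics/w1c.png

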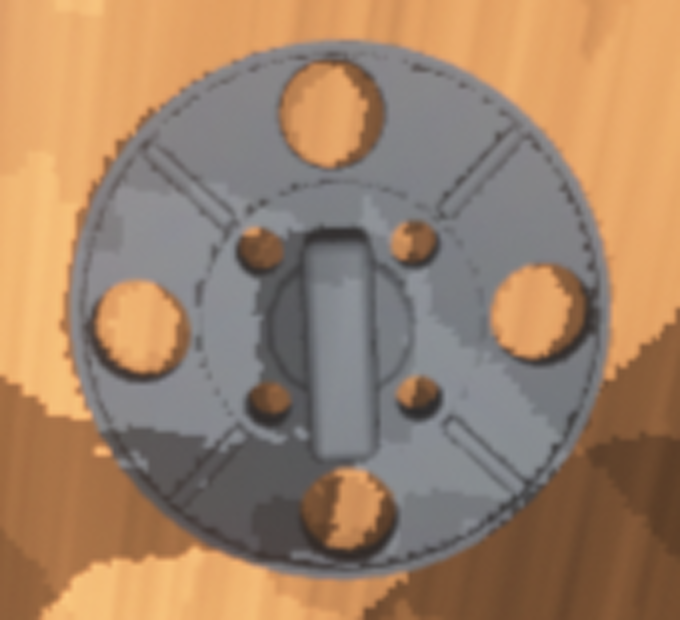

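View pics/w2c.png

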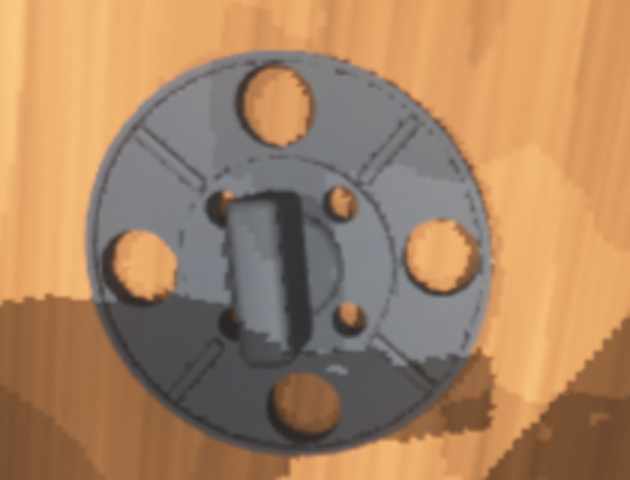

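```bash
python3 - <<'E'
from h import *
import json
P=json.load(open('poses.json'));A=cam('wrist',P['w1']);B=cam('wrist',P['w2'])
a=np.array([(332,113),(540,312),(350,510),(140,329),(342.5,349)])/4+[170-.4,70-.4]
b=np.array([(276,105),(441,256),(305,405),(141,265),(260,280)])/3+[90-.3,60-.3]
Q=[]
for i in range(5):
    p,r=tri([ray(A,a[i]),ray(B,b[i])]);Q.append(p);print(p.round(1),np.round(r,1))
Q=np.array(Q);print('ctr',Q[:4].mean(0).round(1),np.linalg.norm(Q[0]-Q[2]),np.linalg.norm(Q[1]-Q[3]))
for C,uv in((A,a),(B,b)):
    q=np.array([onz(C,u,212) for u in uv[:4]]);t=onz(C,uv[4],253)
    d=q[0]-q[2];e=q[1]-q[3];print(q.mean(0).round(1),t.round(1),np.degrees([np.arctan2(d[1],d[0]),np.arctan2(e[1],e[0])+np.pi/2]).round(1),np.linalg.norm(d),np.linalg.norm(e))
for s in P.values():
    x=R.from_quat(s['ee_rot']).as_matrix()[:,0];print('tool ang',np.degrees(np.arctan2(x[1],x[0])))
E
```

```text
[472.7 234.5 210.8] [0.1 0.1]
[419.7 269.4 209.2] [0. 0.]
[454.2 321.9 210.7] [0.1 0.1]
[507.9 287.5 209.7] [0.3 0.3]
[463.4 277.5 251.5] [0.2 0.2]
ctr [463.6 278.3 210.1] 89.3214834392776 90.04590106414898
[463.7 278.1 212. ] [463.4 277.5 253. ] [-78.  -78.2] 88.72700915688499 89.29941975996454
[463.3 277.9 212. ] [463.1 277.  253. ] [-78.  -78.6] 89.10917820483976 89.30642696271894
tool ang -80.50631398608918
tool ang -80.19189351092426
```

Request:
send_rows([
  [0.013,-0.031,0.0],
  [0.0268,-0.0625,0.03],
  [0.0268,-0.0625,0.07],
  [0.0268,-0.0625,0.07],
  [0.0268,-0.0625,0.07],
], yaw=[-1,-2.1,-2.1,-2.1,-2.1], fingers=[0,0,0,0,0])

```text
clock: 2.35
position: [464.5, 278.2, 289.8]
ee_rot: [0.776, -0.63, 0.001, 0.002]
contact_force: [0.8, -0.6, 1.2]
gripper_width: 85.3
```

```bash
python3 - <<'E'
from h import *
s,_=snap('wrist','w3')
print(s['position'],s['ee_rot'],s['contact_force'])
x=R.from_quat(s['ee_rot']).as_matrix();print(np.degrees(np.arctan2(x[1,0],x[0,0])));print('tool delta mm',x.T@(np.array([463.5,278,223])-s['position']))
E
```

```text
[464.53136746 278.16187226 289.79826959] [ 7.76499848e-01 -6.30115252e-01  7.00117086e-04  1.50507823e-03] [ 0.82024717 -0.55668543  1.23627017]
-78.11725600716159
tool delta mm [-0.25329243  0.94539986 66.79925751]
```

View pics/w3.png

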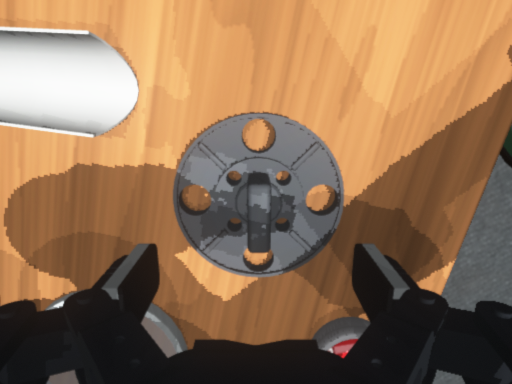

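Request:
send_rows([
  [0,0.0005,0.025],
  [0,0.0009,0.05],
  [0,0.0009,0.066],
  [0,0.0009,0.066],
  [0,0.0009,0.066],
], yaw=[0,0,0,0,0], fingers=[0,0,0,0,0])

```text
clock: 2.9
position: [465.1, 279.7, 228.0]
ee_rot: [0.777, -0.629, 0.002, -0.002]
contact_force: [0.2, 0.6, -0.5]
gripper_width: 85.6
```

Request:
send_rows([
  [0,0,0],
  [0,0,0],
  [0,0,0],
  [0,0,0],
  [0,0,0],
  [0,0,0],
  [0,0,0],
  [0,0,0],
  [0,0,0],
  [0,0,0],
], yaw=[0,0,0,0,0,0,0,0,0,0], fingers=[255,255,255,255,255,255,255,255,255,255])

```text
clock: 3.9
position: [465.1, 279.7, 228.3]
ee_rot: [0.777, -0.629, 0.002, -0.002]
contact_force: [-1.3, -0.4, 4.7]
gripper_width: 12.5
```

```bash
python3 - <<'E'
from h import *
s,_=snap('wrist','w4')
print(s['position'],s['gripper_width'],s['contact_force'])
x=R.from_quat(s['ee_rot']).as_matrix();print(np.degrees(np.arctan2(x[1,0],x[0,0])))
E
```

```text
[465.06577532 279.67185287 228.3073672 ] 12.537775829323733 [-1.33302421 -0.44473357  4.66966956]
-78.01324138368959
```

View pics/w4.png

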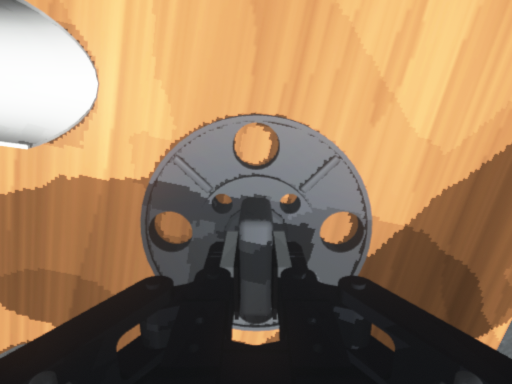

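Request:
send_rows([
  [0,0,0],
  [0,0,0],
  [0,0,0],
  [0,0,0.003],
  [0,0.0,0.0055],
  [0,0.0,0.0055],
  [0,0,0.0055],
  [0,0,0.0055],
  [0,0,0.0055],
], yaw=[0,0,0,0,0,0,0,0,0], fingers=[150,150,150,150,150,150,150,150,150])

```text
clock: 4.85
position: [465.1, 279.8, 222.9]
ee_rot: [0.777, -0.629, 0.002, -0.003]
contact_force: [-0.4, 0.1, -0.6]
gripper_width: 35.2
```

Request:
send_rows([
  [0,0,0],
  [0,0,0],
  [0,0,0],
  [0,0,0],
  [0,0,0],
  [0,0,0],
  [0,0,0],
  [0,0,0],
], yaw=[0,0,0,0,0,0,0,0], fingers=[255,255,255,255,255,255,255,255])

```text
clock: 5.65
position: [465.3, 279.8, 223.2]
ee_rot: [0.777, -0.629, 0.002, -0.003]
contact_force: [0.6, -0.1, 3.6]
gripper_width: 13.2
```

Request:
send_rows([
  [0,0,-0.01],
  [0,0,-0.03],
  [0,0,-0.06],
  [0,0,-0.1],
  [0,0,-0.14],
  [0,0,-0.14],
  [0,0,-0.14],
  [0,0,-0.14],
], yaw=[0,0,0,0,0,0,0,0], fingers=[255,255,255,255,255,255,255,255])

```text
clock: 6.45
position: [463.5, 279.1, 361.2]
ee_rot: [0.777, -0.629, 0.001, -0.001]
contact_force: [-0.6, 0.7, -3.4]
gripper_width: 13.2
```

```bash
python3 - <<'E'
from h import *
s,_=snap('wrist','w5')
print(s['position'],s['ee_rot'],s['gripper_width'],s['contact_force'],s['wrist_torque'])
x=R.from_quat(s['ee_rot']).as_matrix();print(np.degrees(np.arctan2(x[1,0],x[0,0])),x[2])
snap('top','t5');snap('scene','s5')
crop('t5','t5c',170,120,350,240,4)
E
```

```text
[463.53019922 279.07476189 361.18834822] [ 0.77706635 -0.62941725  0.00101018 -0.00088964] 13.16324723000759 [-0.60386257  0.73240679 -3.36146225] [0.00126116 0.05244315 0.01070174]
-78.01440105484814 [ 4.50033248e-04 -2.65427001e-03 -9.99996376e-01]
```

View pics/w5.png

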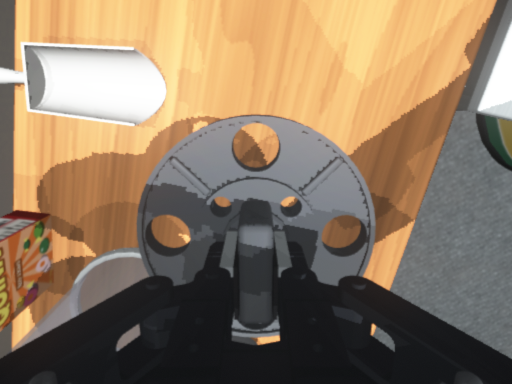

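View pics/t5c.png

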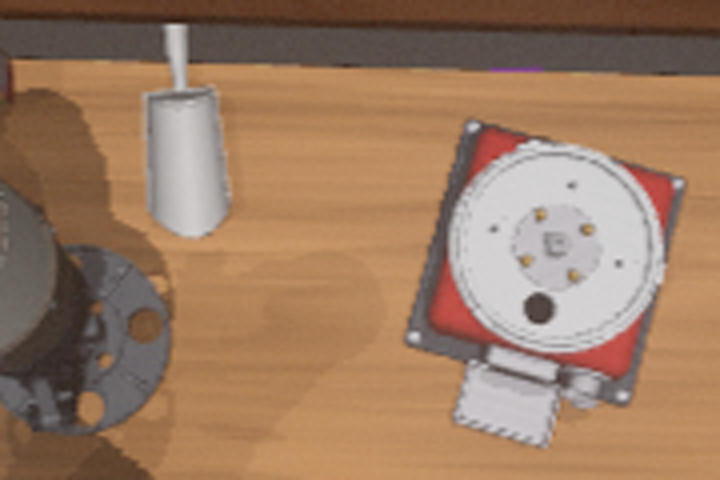

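Request:
send_rows([
  [0.015,-0.004,-0.01],
  [0.045,-0.012,-0.02],
  [0.075,-0.02,-0.03],
  [0.105,-0.028,-0.04],
  [0.135,-0.036,-0.05],
  [0.165,-0.044,-0.06],
  [0.195,-0.052,-0.07],
  [0.22,-0.058,-0.079],
  [0.2288,-0.0612,-0.079],
  [0.2288,-0.0612,-0.079],
  [0.2288,-0.0612,-0.079],
  [0.2288,-0.0612,-0.079],
], yaw=[2,5,9,13,17,21,24,26,26,26,26,26], fingers=[255,255,255,255,255,255,255,255,255,255,255,255])

```text
clock: 7.8
position: [570.6, 68.8, 440.4]
ee_rot: [-0.616, 0.788, -0.001, 0.001]
contact_force: [0.9, 0.1, -2.7]
gripper_width: 13.4
```

```bash
cat >> h.py <<'E'
import json
def save(n,s):
    P=json.load(open('poses.json'));P[n]={k:list(map(float,s[k])) for k in('position','ee_rot')};json.dump(P,open('poses.json','w'))
def st(s):
    x=R.from_quat(s['ee_rot']).as_matrix()
    print('t',s['clock'],'p',np.round(s['position'],1),'ang',np.degrees(np.arctan2(x[1,0],x[0,0])).round(2),'zax',x[:,2].round(4),'w',round(s['gripper_width'],1),'F',np.round(s['contact_force'],1),'M',np.round(s['wrist_torque'],3),'q',np.round(s['joints'],2))
E
python3 - <<'E'
from h import *
s,_=snap('wrist','w6');save('w6',s);st(s)
E
```

```text
t 7.8 p [570.6  68.8 440.4] ang -103.94 zax [ 2.7e-03 -2.0e-04 -1.0e+00] w 13.4 F [ 0.9  0.1 -2.7] M [ 0.054 -0.014  0.009] q [ 0.4   0.23  0.3   0.   -1.63 -0.65]
```

View pics/w6.png

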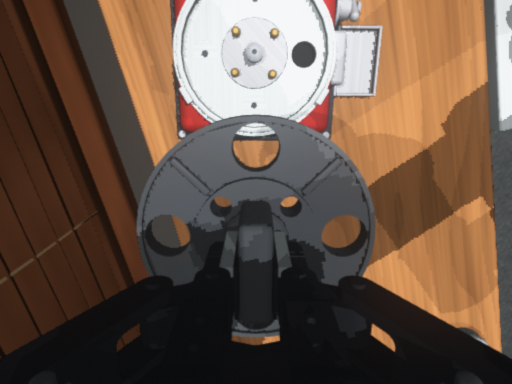

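Request:
send_rows([
  [0,0.02,0],
  [0,0.045,0],
  [0,0.06,0],
  [0,0.06,0],
  [0,0.06,0],
  [0,0.06,0],
], yaw=[0,0,0,0,0,0], fingers=[255,255,255,255,255,255])

```text
clock: 8.45
position: [512.8, 83.7, 440.2]
ee_rot: [-0.616, 0.787, -0.001, 0.001]
contact_force: [0.5, -0.1, -2.1]
gripper_width: 13.0
```

```bash

python3 - <<'E'
from h import *
s,_=snap('wrist','w7');save('w7',s);st(s)
crop('w6','w6c',165,0,345,140,4)
crop('w7','w7c',100,0,290,140,4)
E
```

```text
t 8.45 p [512.8  83.7 440.2] ang -103.9 zax [ 2.8e-03 -2.0e-04 -1.0e+00] w 13.0 F [ 0.5 -0.1 -2.1] M [-0.022 -0.024  0.031] q [ 0.48  0.13  0.17  0.   -1.61 -0.72]
```

View pics/w6c.png

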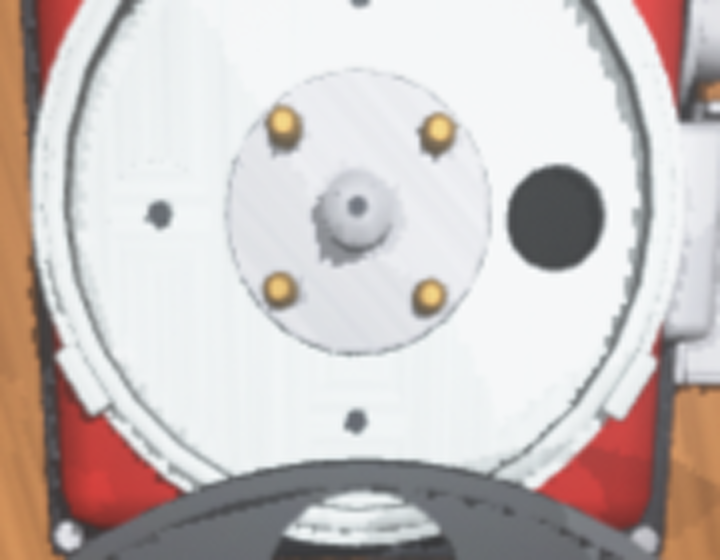

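View pics/w7c.png

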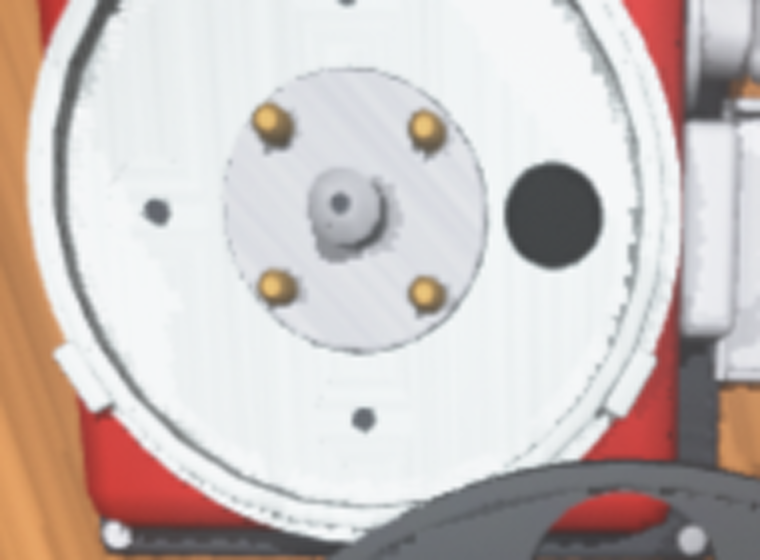

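```bash

python3 - <<'E'
from h import *
P=json.load(open('poses.json'));A=cam('wrist',P['w6']);B=cam('wrist',P['w7'])
n=['TL','TR','BL','BR','pil','chute','hub']
a=np.array([(283,121),(440,128),(280,287),(430,293),(357,205),(556,217),(358,212)])/4+[165-.4,-.4]
b=np.array([(269,119),(427,127),(275,285),(427,293),(341,202),(554,215),(355,210.5)])/4+[100-.4,-.4]
zz=[274,274,274,274,280,263.5,265]
for i in range(7):
    p,r=tri([ray(A,a[i]),ray(B,b[i])]);print(n[i],p.round(1),np.round(r,1), onz(A,a[i],zz[i])[:2].round(1),onz(B,b[i],zz[i])[:2].round(1))
for C,u in((A,a),(B,b)):
    S=np.array([onz(C,u[i],274) for i in range(4)])[:,:2];c=S.mean(0);h=onz(C,u[6],265)[:2];ch=onz(C,u[5],263.5)[:2]
    pi=onz(C,u[4],280)[:2]
    an=np.degrees(np.arctan2(*(S-c).T[::-1]));f=lambda v:np.degrees(np.arctan2(v[1],v[0]))
    print('ctr studs',c.round(1),'hub',h.round(1),'pil',pi.round(1),'stud r',np.linalg.norm(S-c,axis=1).round(1),'ang',an.round(1),'mod90 mean',((an-an[0]+45)%90-45).mean()+an[0],'chute',f(ch-(h+c+pi)/3).round(1),np.linalg.norm(ch-(h+c+pi)/3).round(1))
# wheel in tool
p=camera_params('wrist');T=np.array(p['tool_from_camera']);C=(p['mtx'],T[:3,:3],T[:3,3])
for uv in((256,145.5),(169,234.5),(344,234.5)):print('pocket in tool',onz(C,uv,11).round(1))
E
crop=1;python3 - <<'E'
from h import *
crop('w6','w6d',130,105,385,345,3)
E
```

```text
TL [558.3 -56.9 271.2] [0. 0.] [558.2 -56.4] [557.7 -56.2]
TR [525.4 -47.3 270.6] [0.1 0.1] [525.7 -46.8] [525.1 -46.4]
BL [567.7 -24.3 270.7] [0. 0.] [567.6 -24. ] [567.  -23.8]
BR [535.2 -14.7 268.8] [0.2 0.2] [535.4 -14.7] [534.6 -14. ]
pil [546.9 -35.8 278.3] [0.1 0.1] [547.  -35.5] [546.6 -35.5]
chute [503.2 -24.2 262.9] [0. 0.] [503.3 -24.2] [503.2 -24.1]
hub [546.7 -36.  263.8] [0.1 0.1] [546.7 -35.9] [546.5 -35.7]
ctr studs [546.7 -35.5] hub [546.7 -35.9] pil [547.  -35.5] stud r [23.9 23.9 23.8 23.7] ang [ -61.3 -151.7   28.8  118.5] mod90 mean -61.41000892581657 chute 165.2 45.0
ctr studs [546.1 -35.1] hub [546.5 -35.7] pil [546.6 -35.5] stud r [24.1 23.9 23.8 24. ] ang [ -61.2 -151.7   28.4  118.6] mod90 mean -61.46441754556593 chute 165.3 44.7
pocket in tool [46.3 -0.3 11. ]
pocket in tool [  1.1 -44.6  11. ]
pocket in tool [ 1.  44.4 11. ]
```

View pics/w6d.png

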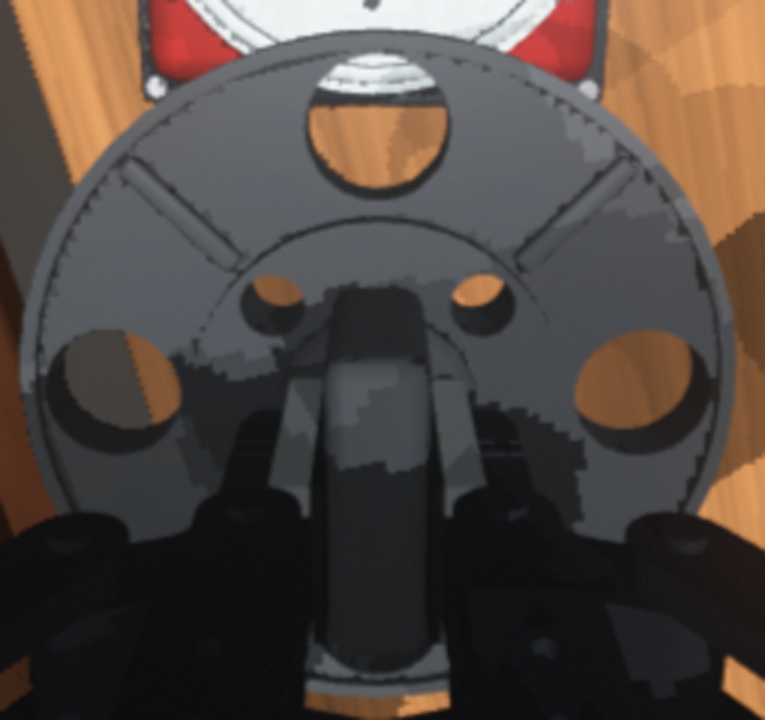

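Request:
send_rows([
  [0.02,-0.012,0.01],
  [0.045,-0.026,0.03],
  [0.07,-0.04,0.05],
  [0.09,-0.052,0.07],
  [0.107,-0.0615,0.09],
  [0.107,-0.0615,0.1],
  [0.107,-0.0615,0.1],
  [0.107,-0.0615,0.1],
  [0.107,-0.0615,0.1],
  [0.107,-0.0615,0.1],
], yaw=[0,1,1,2,2.5,2.5,2.5,2.5,2.5,2.5], fingers=[255,255,255,255,255,255,255,255,255,255])

```text
clock: 9.5
position: [547.5, -34.5, 341.3]
ee_rot: [-0.599, 0.801, -0.001, 0.002]
contact_force: [-0.5, -0.2, -2.6]
gripper_width: 13.1
```

```bash

cat >> h.py <<'E'
def delta(s,xy,z,ang):
    x=R.from_quat(s['ee_rot']).as_matrix();a=np.degrees(np.arctan2(x[1,0],x[0,0]))
    d=np.array([xy[0],xy[1],z])-s['position']
    print('tool delta mm',(x.T@d).round(2),'yaw',round(float((a-ang+180)%360-180),2))
E
python3 - <<'E'
from h import *
s,_=snap('wrist','w8');save('w8',s);st(s)
delta(s,(546.8,-34.8),305,-106.4)
E
```

```text
t 9.5 p [547.5 -34.5 341.3] ang -106.36 zax [ 0.0047 -0.     -1.    ] w 13.1 F [-0.5 -0.2 -2.6] M [ 0.018 -0.05  -0.024] q [ 0.23  0.19  0.01  0.   -1.38 -0.52]
tool delta mm [ 0.55  0.7  36.29] yaw 0.04
```

View pics/w8.png

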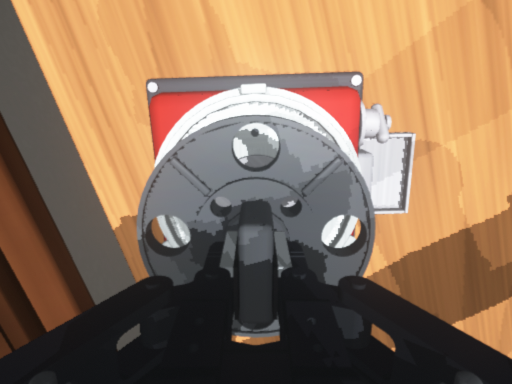

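Request:
send_rows([
  [0.0005,0.0007,0.01],
  [0.0005,0.0007,0.02],
  [0.0005,0.0007,0.03],
  [0.0005,0.0007,0.033],
  [0.0005,0.0007,0.036],
  [0.0005,0.0007,0.036],
  [0.0005,0.0007,0.036],
], yaw=[0,0,0,0,0,0,0], fingers=[255,255,255,255,255,255,255])

```text
clock: 10.25
position: [546.9, -34.9, 305.4]
ee_rot: [-0.599, 0.801, -0.001, 0.002]
contact_force: [-0.1, -0.8, -2.3]
gripper_width: 13.1
```

```bash

python3 - <<'E'
from h import *
s=read_state();st(s)
delta(s,(546.8,-34.8),299,-106.4)
E
```

```text
t 10.25 p [546.9 -34.9 305.4] ang -106.37 zax [ 4.8e-03 -1.0e-04 -1.0e+00] w 13.1 F [-0.1 -0.8 -2.3] M [0.069 0.019 0.014] q [ 0.23  0.21 -0.06  0.   -1.3  -0.52]
tool delta mm [-0.02  0.14  6.37] yaw 0.03
```

Request:
send_rows([
  [0,0,0.002],
  [0,0,0.004],
  [0,0,0.006],
  [0,0,0.006],
  [0,0,0.006],
], yaw=[0,0,0,0,0], fingers=[255,255,255,255,255])

```text
clock: 10.75
position: [546.9, -34.9, 299.3]
ee_rot: [-0.599, 0.801, -0.002, 0.002]
contact_force: [0.9, 0.1, -2.3]
gripper_width: 13.2
```

```bash

python3 - <<'E'
from h import *
s=read_state();st(s)
E
```

```text
t 10.75 p [546.9 -34.9 299.3] ang -106.36 zax [ 4.7e-03 -3.0e-04 -1.0e+00] w 13.2 F [ 0.9  0.1 -2.3] M [ 0.015 -0.022 -0.022] q [ 0.23  0.21 -0.07  0.   -1.29 -0.52]
```

Request:
send_rows([
  [0,0,0.001],
  [0,0,0.002],
  [0,0,0.003],
  [0,0,0.004],
  [0,0,0.004],
], yaw=[0,0,0,0,0], fingers=[255,255,255,255,255])

```text
clock: 11.25
position: [546.9, -34.9, 295.1]
ee_rot: [-0.599, 0.801, -0.001, 0.002]
contact_force: [0.3, -0.0, -2.9]
gripper_width: 13.0
```

```bash

python3 - <<'E'
from h import *
s=read_state();st(s)
E
```

```text
t 11.25 p [546.9 -34.9 295.1] ang -106.37 zax [ 4.4e-03 -3.0e-04 -1.0e+00] w 13.0 F [ 0.3 -0.  -2.9] M [ 0.026 -0.005  0.012] q [ 0.23  0.21 -0.08  0.   -1.28 -0.52]
```

Request:
send_rows([
  [0,0,0.001],
  [0,0,0.002],
  [0,0,0.003],
  [0,0,0.004],
  [0,0,0.005],
  [0,0,0.005],
], yaw=[0,0,0,0,0,0], fingers=[255,255,255,255,255,255])

```text
clock: 11.85
position: [546.8, -34.9, 289.9]
ee_rot: [-0.599, 0.801, -0.001, 0.001]
contact_force: [-0.4, 0.1, -2.5]
gripper_width: 12.7
```

```bash

python3 - <<'E'
from h import *
s=read_state();st(s)
E
```

```text
t 11.85 p [546.8 -34.9 289.9] ang -106.36 zax [ 3.9e-03 -3.0e-04 -1.0e+00] w 12.7 F [-0.4  0.1 -2.5] M [ 0.001 -0.009  0.016] q [ 0.23  0.21 -0.09  0.   -1.27 -0.52]
```

Still free, already 7 mm below stud-tip height, so all four studs are in the holes. On down in 0.5 mm steps to light contact.

Request:
send_rows([
  [0,0,0.0005],
  [0,0,0.001],
  [0,0,0.0015],
  [0,0,0.0015],
  [0,0,0.0015],
], yaw=[0,0,0,0,0], fingers=[255,255,255,255,255])

```text
clock: 12.35
position: [546.8, -34.9, 288.4]
ee_rot: [-0.599, 0.801, -0.001, 0.001]
contact_force: [0.2, 0.5, -2.7]
gripper_width: 13.0
```

Request:
send_rows([
  [0,0,0.0005],
  [0,0,0.001],
  [0,0,0.001],
  [0,0,0.001],
], yaw=[0,0,0,0], fingers=[255,255,255,255])

```text
clock: 12.75
position: [546.9, -34.9, 288.2]
ee_rot: [-0.599, 0.8, -0.002, 0.002]
contact_force: [-1.1, 1.1, 2.6]
gripper_width: 12.8
```

```bash

python3 - <<'E'
from h import *
s=read_state();st(s)
E
```

```text
t 12.75 p [546.9 -34.9 288.2] ang -106.35 zax [ 4.9e-03 -4.0e-04 -1.0e+00] w 12.8 F [-1.1  1.1  2.6] M [ 0.28   0.51  -0.016] q [ 0.23  0.21 -0.09  0.   -1.26 -0.52]
```

Request:
send_rows([
  [0,0,0],
  [0,0,0],
  [0,0,0],
  [0,0,0],
  [0,0,0],
  [0,0,0],
  [0,0,0],
  [0,0,0],
  [0,0,0],
], yaw=[2,4,6,8,10,12,14,15,15], fingers=[255,255,255,255,255,255,255,255,255])

```text
clock: 13.65
position: [547.1, -35.2, 288.2]
ee_rot: [-0.49, 0.872, -0.002, 0.002]
contact_force: [-0.1, -0.8, -0.4]
gripper_width: 12.9
```

```bash

python3 - <<'E'
from h import *
s,_=snap('wrist','w9');st(s)
E
```

```text
t 13.65 p [547.1 -35.2 288.2] ang -121.34 zax [ 0.0054 -0.001  -1.    ] w 12.9 F [-0.1 -0.8 -0.4] M [-0.511 -0.13   0.106] q [ 0.23  0.21 -0.09  0.   -1.26 -0.78]
```

View pics/w9.png

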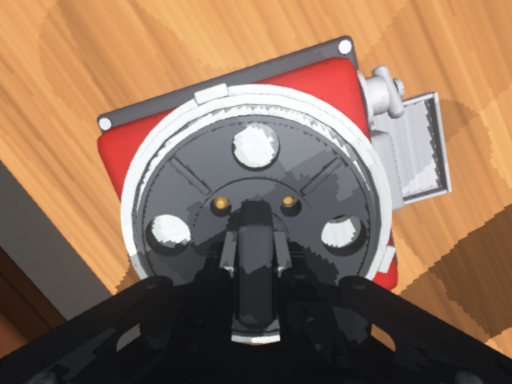

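Request:
send_rows([
  [0,0,0],
  [0,0,0],
  [0,0,0],
  [0,0,0],
  [0,0,0],
  [0,0,0],
  [0,0,0],
  [0,0,0],
  [0,0,0],
  [0,0,0],
  [0,0,0],
], yaw=[2,4,6,8,10,12,14,16,18,20,20], fingers=[255,255,255,255,255,255,255,255,255,255,255])

```text
clock: 14.8
position: [547.5, -35.6, 288.3]
ee_rot: [-0.331, 0.944, -0.002, 0.003]
contact_force: [1.2, -3.2, -1.0]
gripper_width: 13.0
```

```bash

python3 - <<'E'
from h import *
s=read_state();st(s)
E
```

```text
t 14.8 p [547.5 -35.6 288.3] ang -141.32 zax [ 0.0063 -0.0016 -1.    ] w 13.0 F [ 1.2 -3.2 -1. ] M [-0.918 -0.435  0.064] q [ 0.23  0.22 -0.09  0.   -1.26 -1.13]
```

Request:
send_rows([
  [0,0.0005,0],
  [0,0.0005,0],
  [0,0.0005,0],
  [0,0.0005,0],
  [0,0.0005,0],
  [0,0.0005,0],
], yaw=[1,2,3,4,5,6], fingers=[255,255,255,255,255,255])

```text
clock: 15.4
position: [547.6, -35.7, 288.3]
ee_rot: [-0.281, 0.96, -0.002, 0.003]
contact_force: [3.2, -4.8, -2.2]
gripper_width: 12.8
```

```bash

python3 - <<'E'
from h import *
s,_=snap('wrist','w10');st(s)
E
```

```text
t 15.4 p [547.6 -35.7 288.3] ang -147.38 zax [ 0.0071 -0.0026 -1.    ] w 12.8 F [ 3.2 -4.8 -2.2] M [-1.519 -0.766  0.2  ] q [ 0.23  0.21 -0.09  0.   -1.26 -1.24]
```

View pics/w10.png

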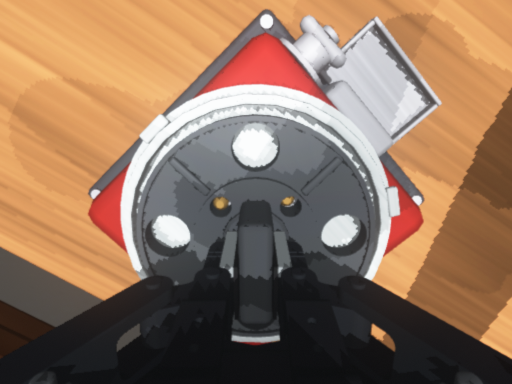

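Request:
send_rows([
  [0,-0.0005,0],
  [0,-0.001,0],
  [0,-0.001,0],
], yaw=[0,0,0], fingers=[255,255,255])

```text
clock: 15.75
position: [547.7, -36.0, 288.2]
ee_rot: [-0.281, 0.96, -0.002, 0.003]
contact_force: [-1.6, 1.1, 0.6]
gripper_width: 13.3
```

```bash

python3 - <<'E'
from h import *
s=read_state();st(s)
E
```

```text
t 15.75 p [547.7 -36.  288.2] ang -147.42 zax [ 0.0062 -0.0014 -1.    ] w 13.3 F [-1.6  1.1  0.6] M [0.277 0.385 0.116] q [ 0.23  0.22 -0.09  0.   -1.26 -1.23]
```

Request:
send_rows([
  [0,0,0],
  [0,0,0],
  [0,0,0],
], yaw=[0.7,1.4,2], fingers=[255,255,255])

```text
clock: 16.05
position: [547.7, -35.9, 288.3]
ee_rot: [-0.263, 0.965, -0.002, 0.003]
contact_force: [0.2, -0.4, -0.6]
gripper_width: 12.8
```

```bash

python3 - <<'E'
from h import *
s=read_state();st(s)
E
```

```text
t 16.05 p [547.7 -35.9 288.3] ang -149.46 zax [ 0.0062 -0.0015 -1.    ] w 12.8 F [ 0.2 -0.4 -0.6] M [-0.306 -0.023  0.248] q [ 0.23  0.22 -0.09  0.   -1.26 -1.27]
```

Request:
send_rows([
  [0,0,0],
  [0,0,0],
], yaw=[0.5,1], fingers=[255,255])

```text
clock: 16.25
position: [547.7, -36.0, 288.2]
ee_rot: [-0.255, 0.967, -0.002, 0.003]
contact_force: [0.2, -0.7, -0.5]
gripper_width: 13.3
```

```bash

python3 - <<'E'
from h import *
s=read_state();st(s)
E
```

```text
t 16.25 p [547.7 -36.  288.2] ang -150.51 zax [ 0.0062 -0.0015 -1.    ] w 13.3 F [ 0.2 -0.7 -0.5] M [-0.263 -0.04   0.241] q [ 0.23  0.22 -0.09  0.   -1.26 -1.29]
```

Torque steady at the drive's 0.24 N m friction; continuing degree by degree.

Request:
send_rows([
  [0,0,0],
  [0,0,0],
], yaw=[0.4,0.8], fingers=[255,255])

```text
clock: 16.45
position: [547.7, -36.0, 288.3]
ee_rot: [-0.247, 0.969, -0.002, 0.003]
contact_force: [0.7, -1.5, -1.6]
gripper_width: 13.0
```

```bash

python3 - <<'E'
from h import *
s=read_state();st(s)
E
```

```text
t 16.45 p [547.7 -36.  288.3] ang -151.34 zax [ 0.0062 -0.0015 -1.    ] w 13.0 F [ 0.7 -1.5 -1.6] M [-0.319 -0.02   0.176] q [ 0.23  0.22 -0.09  0.   -1.26 -1.3 ]
```

Request:
send_rows([
  [0,0,0],
  [0,0,0],
], yaw=[0.4,0.8], fingers=[255,255])

```text
clock: 16.65
position: [547.8, -36.0, 288.3]
ee_rot: [-0.24, 0.971, -0.001, 0.003]
contact_force: [0.6, -1.6, -0.3]
gripper_width: 13.2
```

```bash

python3 - <<'E'
from h import *
s=read_state();st(s)
E
```

```text
t 16.65 p [547.8 -36.  288.3] ang -152.18 zax [ 0.0063 -0.0015 -1.    ] w 13.2 F [ 0.6 -1.6 -0.3] M [-0.418 -0.083  0.193] q [ 0.23  0.22 -0.09  0.   -1.26 -1.32]
```

Request:
send_rows([
  [0,0,0],
  [0,0,0],
], yaw=[0.4,0.8], fingers=[255,255])

```text
clock: 16.85
position: [547.8, -36.0, 288.2]
ee_rot: [-0.233, 0.972, -0.002, 0.003]
contact_force: [0.8, -1.8, -0.5]
gripper_width: 13.4
```

```bash

python3 - <<'E'
from h import *
s,_=snap('wrist','w11');st(s);crop('w11','w11c',110,80,400,300,2.7)
E
```

```text
t 16.85 p [547.8 -36.  288.2] ang -153.01 zax [ 0.0063 -0.0016 -1.    ] w 13.4 F [ 0.8 -1.8 -0.5] M [-0.316 -0.071  0.218] q [ 0.23  0.22 -0.09  0.   -1.26 -1.33]
```

View pics/w11c.png

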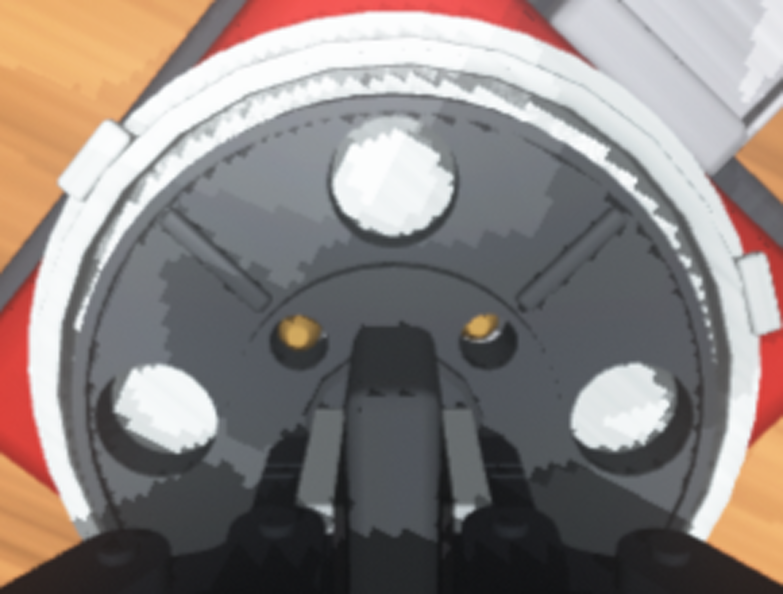

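Request:
send_rows([
  [0,0,0],
  [0,0,0],
], yaw=[0.4,0.8], fingers=[255,255])

```text
clock: 17.1
position: [547.8, -36.1, 288.3]
ee_rot: [-0.227, 0.974, -0.002, 0.003]
contact_force: [-0.0, -0.7, -1.3]
gripper_width: 13.1
```

```bash

python3 - <<'E'
from h import *
s=read_state();st(s)
E
```

```text
t 17.1 p [547.8 -36.1 288.3] ang -153.8 zax [ 0.0062 -0.0018 -1.    ] w 13.1 F [-0.  -0.7 -1.3] M [-0.446 -0.059  0.572] q [ 0.23  0.22 -0.09  0.   -1.26 -1.35]
```

Request:
send_rows([
  [0,0,0],
  [0,0,0],
], yaw=[0.3,0.6], fingers=[255,255])

```text
clock: 17.3
position: [547.8, -36.1, 288.3]
ee_rot: [-0.222, 0.975, -0.002, 0.003]
contact_force: [0.3, -1.4, -1.8]
gripper_width: 13.1
```

```bash

python3 - <<'E'
from h import *
s=read_state();st(s)
E
```

```text
t 17.3 p [547.8 -36.1 288.3] ang -154.34 zax [ 0.0062 -0.0022 -1.    ] w 13.1 F [ 0.3 -1.4 -1.8] M [-0.418  0.011  0.922] q [ 0.23  0.22 -0.09  0.   -1.26 -1.36]
```

Request:
send_rows([
  [0,0,0],
  [0,0,0],
], yaw=[-0.5,-1.0], fingers=[255,255])

```text
clock: 17.5
position: [547.8, -36.0, 288.3]
ee_rot: [-0.23, 0.973, -0.002, 0.003]
contact_force: [0.4, -1.2, -0.8]
gripper_width: 13.5
```

```bash

python3 - <<'E'
from h import *
s=read_state();st(s)
E
```

```text
t 17.5 p [547.8 -36.  288.3] ang -153.35 zax [ 0.0063 -0.002  -1.    ] w 13.5 F [ 0.4 -1.2 -0.8] M [-0.354 -0.024  0.215] q [ 0.23  0.22 -0.09  0.   -1.26 -1.34]
```

Request:
send_rows([
  [0,0,0],
  [0,0,0],
  [0,0,0],
  [0,0,0],
  [0,0,0],
  [0,0,0],
  [0,0,0],
  [0,0,0],
], yaw=[0,0,0,0,0,0,0,0], fingers=[220,190,150,100,50,0,0,0])

```text
clock: 18.3
position: [547.8, -36.0, 288.3]
ee_rot: [-0.23, 0.973, -0.002, 0.003]
contact_force: [0.5, -0.7, -0.3]
gripper_width: 85.5
```

Request:
send_rows([
  [0,0,-0.01],
  [0,0,-0.03],
  [0,0,-0.06],
  [0,0,-0.09],
  [-0.03,0,-0.12],
  [-0.06,0,-0.14],
  [-0.06,0,-0.14],
  [-0.06,0,-0.14],
], yaw=[0,0,0,0,0,0,0,0], fingers=[0,0,0,0,0,0,0,0])

```text
clock: 19.1
position: [600.8, -8.5, 428.4]
ee_rot: [-0.231, 0.973, -0.002, 0.003]
contact_force: [-1.0, -0.4, -0.9]
gripper_width: 85.4
```

```bash

python3 - <<'E'
from h import *
s,_=snap('wrist','w12');save('w12',s);st(s);snap('scene','s12')
crop('s12','s12c',160,150,340,250,4)
E
```

```text
t 19.1 p [600.8  -8.5 428.4] ang -153.33 zax [ 0.0057 -0.0018 -1.    ] w 85.4 F [-1.  -0.4 -0.9] M [-0.036  0.027  0.03 ] q [ 0.26  0.28  0.33  0.   -1.62 -1.36]
```

View pics/w12.png

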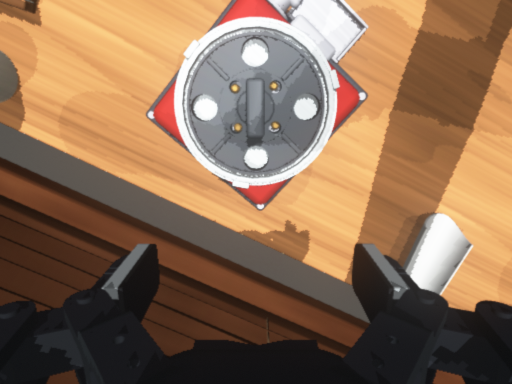

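View pics/s12c.png

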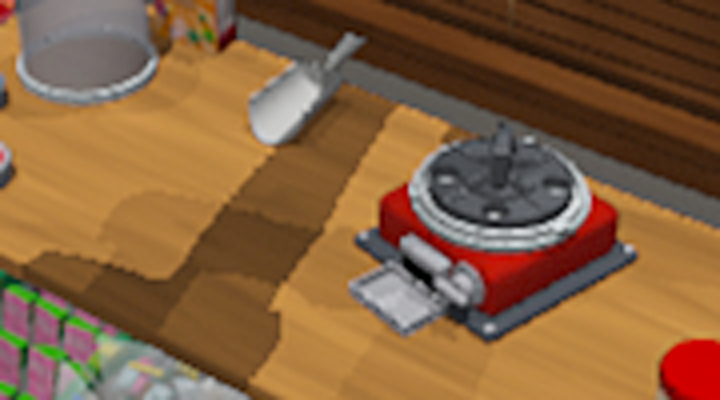

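```bash

python3 - <<'E'
from h import *
crop('w12','w12c',170,10,345,195,4)
E
```

```text
(no output)
```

View pics/w12c.png

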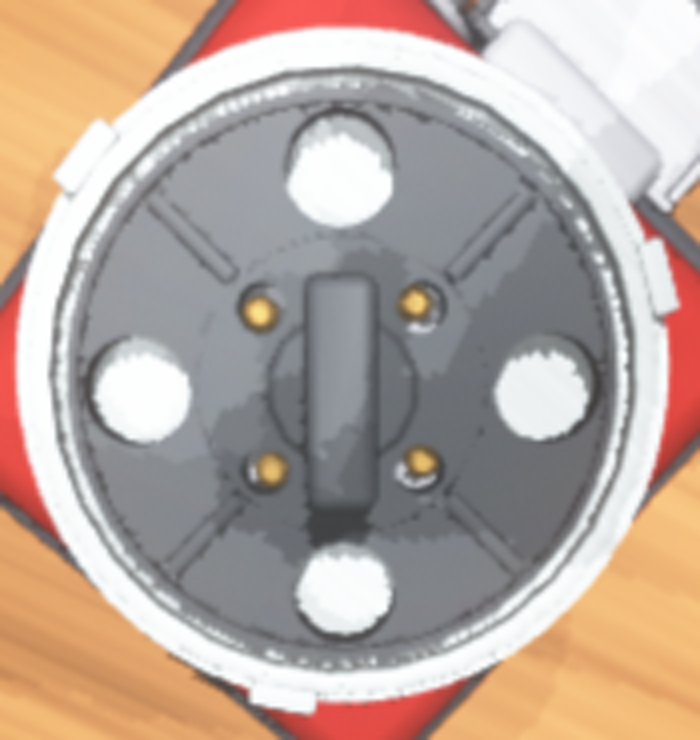

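```bash

python3 - <<'E'
from h import *
P=json.load(open('poses.json'));C=cam('wrist',P['w12'])
u=lambda l:np.array(l)/4+[169.6,9.6]
S=np.array([onz(C,q,274) for q in u([(260,312),(416,303),(271,468),(423,462)])])[:,:2];c=S.mean(0)
print('studs',c.round(1),np.linalg.norm(S-c,axis=1).round(1),np.degrees(np.arctan2(*(S-c).T[::-1])).round(1))
for z in(277,286):
    W=np.array([onz(C,q,z) for q in u([(341,172),(545,388),(345,590),(140,390)])])[:,:2];w=W.mean(0)
    print(z,'wheel',w.round(1),np.linalg.norm(W-w,axis=1).round(2),np.degrees(np.arctan2(*(W-w).T[::-1])).round(1))
E
```

```text
studs [546.7 -35.3] [23.9 23.8 23.7 24.2] [-105.   164.6  -16.    74.7]
277 wheel [547.  -35.1] [43.95 44.06 44.16 44.22] [-153.   117.    27.2  -63.3]
286 wheel [546.7 -35.2] [42.6  42.7  42.8  42.86] [-153.   117.    27.2  -63.3]
```

```bash
python3 -c "
from h import *
st(read_state());print(job_done())"
```

```text
t 19.2 p [599.8  -9.1 428.1] ang -153.36 zax [ 0.0048 -0.0022 -1.    ] w 85.4 F [-0.1 -0.5 -0.2] M [-0.021  0.058 -0.026] q [ 0.26  0.28  0.33  0.   -1.62 -1.36]
the job is handed in; nothing more can be done
None
```

The portion wheel is back on the drive hub, fully home on all four studs. I turned it clockwise to the stop, released it and handed the job in at 19.2 s of the 67 s allowed.

**Seating:** I lined the wheel up with the studs from camera measurements, and it slid down freely with no searching. It touched down at tool height 288.2 mm against 288 mm expected, with about 5 N of light contact.

**Turning:** The moment stayed near the drive's 0.2 N m of friction, then rose to 0.57 and 0.92 N m at the stop. I stopped there, eased back to 0.2 N m and released. Sideways force reached about 6 N during the turn, and I removed it by re-centring the tool by 1 mm.

**Last checks:**
- A stud now points at 164.6°, against 165.2° for the chute hole, so the drive is at its stop.
- The web covers the chute hole, but sits about 3° past its centre. That matches the play between the stud holes and the studs.
- The last picture shows the wheel flat inside the rim with all four studs in their holes, and the gripper open well above it.
- The scoop looks unmoved, and I never approached the hopper or the tub. I did not measure their final positions.

**Disagreements:**
- The triangulated heights came out 1 to 5 mm lower than the text gives, so I used contact to judge the height.
- My first descent to the bar stopped 4 mm high. I reopened the gripper, lowered it and gripped again before lifting.

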